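# Set the jig stop and hold the hidden bolt head

### The arm

A 7-joint arm with a two-finger parallel gripper is mounted at the origin on the work surface. World frame = base frame: x ahead of the robot, y to its left, z up, the work surface at z = 0. Lengths are in m, angles in rad, forces in N, time in s.
With the tool pointing down it reaches from about 0.35 to 0.775 m from the base axis. Payload 3.1 kg.
Tool frame: the origin (TCP) lies between the finger pads, 19 mm behind the fingertips; this is the grasp point; y points along the fingers, z is the direction in which the jaws open and shut, and the axes are right-handed (so a half turn about y gives the same grasp; the last joint's range is limited). The gripper opens to 85 mm and grips with 20 to 120 N. Pads are 22 mm wide; open, the fingers measure 114 mm over their backs; the gripper's body (76 mm by 85 mm) begins 54 mm behind the grasp point. The pads swing forward as they close: fully open they stand 13 mm farther back than shut.
Start: joints at [-1.149, 0.311, 0.014, 1.512, -0.004, 1.319, -0.027], TCP at [0.246, 0.492, 0.25] pointing down, gripper open.
Joint ranges: [-2.7, 2.7], [-0.3, 1.91], [-1.27, 1.3], [0.12, 2.57], [-1.44, 4.58], [0.2, 2.03], [-3.05, 3.05]. Speed limits (rad/s): [2.79, 2.79, 3.14, 3.14, 3.14, 3.14, 3.14].

### API

Orientations are given as a unit quaternion [w, x, y, z].
In Python, from station import ctrl gives the robot as it stands.
- The arm moves only by the shell command python3 -m inch 'ROWS' [FORCE]. ROWS is JSON, one flat list of numbers, 7 for each row, row after row: the shift along the tool's x, y, z in units of 40 mm (1.0 is 40 mm), then the turn, a rotation vector about the tool's x, y, z in units of 8 degrees (1.0 is 8 degrees), then the closure in counts, from 0 (fully open) to 255 (shut). A call has 1 to 5 rows; each row is the pose to reach, as a shift and turn from the pose commanded when the call began, along the tool's axes at that moment; what a row does not reach only later rows make up. A row lasts 1/10 s, in which the tool goes at most 50 mm and 8.59 degrees, less where a joint would pass 70% of its speed; a pose out of reach is approached as far as the arm can. A call with a gripper value outside its range is refused whole. The fingers move at their own pace and stop on an object; FORCE is the grip in N (left out, the last holds). Time passes only in rows, so rows that repeat a pose let the fingers close. It gives the time, the measured TCP pose, the force and the opening at its end, in the units of the state.
- ctrl.read_state(): the state, without advancing time (a new reading comes with each control period).
- ctrl.get_image(name): name is "scene" or "top" or "wrist"; returns the picture (384x512x3 uint8, red, green, blue); there is no depth.
- ctrl.calibration(name): a dict with "mtx" (3x3 intrinsics, pixels), "camera_from_world" (4x4, takes a point from world to camera coordinates). Camera axes: x right, y down, z forward; pixel columns grow to the right and rows downward; lengths in m; the calibration is good to about 2 mm. A picture is of the moment at which its call begins: read the wrist's pose just before it. calibration takes no time and is no camera call; for the wrist camera it gives the pose at the moment of the call.
- ctrl.close_job(): hands the job in, once; it reports no verdict.
The state is a dict: "t": time; "joints": joint angles; "qd": joint speeds; "joint_efforts": joint torques, N m; "eef_pos": TCP position; "eef_rot": TCP orientation; "wrist_force": force on the tool from outside, world axes, zero at the start; "wrist_torque": the same for the moment, N m; "gripper_width": finger opening in m.
Only numpy, scipy, OpenCV 4.12 (cv2) and the standard library are available. Lean on these libraries where they do the work, as an engineer would, in place of code of your own. Each camera call takes 0.05 s, during which the arm holds its last target. There are 200 camera calls.

### The job

The adjustable stop on the welding jig has to be bolted up at its end position: slide it by its projecting leg along the slotted bracket until it is right up against the end-stop block. Then reach down into the narrow gap between the bracket and the panel's folded edge, without leaning hard on that edge, and grip the hidden bolt head on two of its flats without spinning the bolt round. Finish while still holding the head firmly so that it cannot turn while I tighten the nut, the stop still up against its block; leave the spanner, the hammer and the wire brush where they lie.

Things in the scene. Friction and masses are not known exactly. Their poses are not given: they have to be found in the camera images.
- jig: Fixed steel jig plate, 325 x 370 x 12 mm, on the table; carries bracket, stop and panel. Origin on the table top, below the front face of the bracket's upright leg, at mid length. x points level from that face to the panel behind, y along the bracket (to the robot's left, up to 20 degrees off), z up. The stop's points, bracket and panel share these axes.
- bracket: Fixed grey angle bracket, 360 mm along y, origin as the jig. Upright leg 10 mm thick (x 0 to 10 mm), top 110 mm above the table, with a level slot 150 x 18 mm, middle 84 mm up. Foot: top 22 mm up, out to x -75 mm; cap screws at y -155 and +155 mm, 37 mm high. Left on the front face the welded end-stop block: y 95 to 115 mm, 18 mm proud, top 112 mm up.
- stop (a joint): Position of the stop along the slot in m: grows to jig +y (left), 0.120 when its edge bears on the end-stop block. It starts 50 to 110 mm short, slides with about 6 N of friction and stays where it is left.
- leg (a point): Where to take the stop, an upright piece of angle steel: flat leg (102 mm) on the bracket's front face and, at its right (-y) end, a projecting leg 10 mm thick across y, out to 72 mm in front of the bracket, top 112 mm, underside 50 mm above the table. Point on that leg's mid plane, 16 mm below its top, 45 mm before the bracket's front face; 40 mm free on either side. Moves with the stop.
- head_mid (a point): Middle of the bolt head, on the bolt axis, 84 mm above the table. Hidden behind the bracket: 21 mm behind its front face, 11 mm behind its rear face, 26 mm below its top edge; nothing stands over it. Moves with the stop (62 mm left of point leg), does not turn with the bolt.
- bolt_head: Hexagon bolt head, 24 mm across flats, 10 mm thick, origin at its middle, x along the bolt axis; turns with the bolt. A round washer, 40 mm across and 6 mm thick, lies between it and the bracket, so the head takes up 6 to 16 mm behind the bracket's rear face.
- bolt (a joint): Angle of the bolt about its level axis in rad: 0 when two flats stand plumb, facing jig +y and -y. Starts within 0.35 of that. The nut in front of the stop turns with it and is only finger tight (about 0.05 N m), so closing plumb jaws on the head turns it square.
- panel: Folded sheet-steel panel, 340 mm along y, clamped on the jig behind the bracket; origin as the jig. Its folded front edge, 3 mm thick, stands upright 46 mm behind the bracket's rear face (x 56 to 59 mm), top 80 mm above the table. The gap between them is open at the top.
- spanner: Bystander: loose steel spanner, 210 mm long, 8 mm thick, lying on the panel behind its folded edge. Origin at the centre of its underside.
- hammer: Bystander: loose chipping hammer, about 220 mm long, 27 mm high, lying on the table to the left of the jig. Origin on its underside near the middle.
- brush: Bystander: loose wire brush with a straight wooden handle, 280 x 42 x 26 mm, lying on its side on the table to the right of the jig. Origin at the centre of the handle's underside.

How it is judged:
By the outcome, as a careful person would: the job done as asked, in the order asked, and still so for the second after the job is handed in, while the arm keeps its last pose, push and grip.
It also fails if it takes over 42 s, if anything falls off the work surface, if the arm or the gripper's body presses on something with over 40 N, if the wrist force passes 120 N, or if a joint passes its speed limit or range.

## Working session

There is one attempt and no reset: what is moved stays moved. The work goes in short steps, Python scripts to look and compute and a shell command to move; the robot and the scene stay as the last step left them, time stands still between calls to the robot, and variables do not carry over. Pictures are saved under pics/ and viewed, about 8 in all and at most 12, crops included, and the job is handed in when it is done.

```bash
ls; mkdir -p pics; python3 - <<'E'
from station import ctrl
import cv2,json
for n in ("scene","top"):
    cv2.imwrite(f"pics/{n}0.png",ctrl.get_image(n)[:,:,::-1])
    c=ctrl.calibration(n);print(n,c)
s=ctrl.read_state();print(s)
E
```

```text
pics
scene {'mtx': array([[369.22127162,   0.        , 252.34806366],
       [  0.        , 369.22127162, 189.59146353],
       [  0.        ,   0.        ,   1.        ]]), 'camera_from_world': array([[ 0.51733107,  0.85561264,  0.01719231, -0.32756366],
       [ 0.61328249, -0.3566493 , -0.70475944, -0.30355919],
       [-0.59686946,  0.3751377 , -0.70923801,  1.28660209],
       [ 0.        ,  0.        ,  0.        ,  1.        ]])}
top {'mtx': array([[484.15761028,   0.        , 248.65638446],
       [  0.        , 484.15761028, 195.88826001],
       [  0.        ,   0.        ,   1.        ]]), 'camera_from_world': array([[ 1.95278527e-03, -9.99883793e-01, -1.51190891e-02,
         1.59758544e-02],
       [-9.92987957e-01, -1.51799906e-04, -1.18215455e-01,
         6.00134615e-01],
       [ 1.18199423e-01,  1.52439228e-02, -9.92872862e-01,
         1.31518937e+00],
       [ 0.00000000e+00,  0.00000000e+00,  0.00000000e+00,
         1.00000000e+00]])}
{'t': 0.1, 'joints': array([-1.14869142,  0.31166797,  0.01397271,  1.51288039, -0.00440503,
        1.31922546, -0.02722553]), 'qd': array([-0.00039621,  0.00017729, -0.00038885, -0.00431199, -0.00068284,
       -0.00034764,  0.00068196]), 'joint_efforts': array([ 1.09111435e-03, -3.80856550e+01,  1.46949850e-01, -2.31243110e+01,
        1.23449744e-02,  8.12356418e-03, -1.03604003e-05]), 'eef_pos': array([0.24574478, 0.49135816, 0.24902398]), 'eef_rot': array([-0.68743754,  0.68892926, -0.16263748,  0.16234272]), 'wrist_force': array([-0.25619235,  0.55511437, -0.07539058]), 'wrist_torque': array([-0.00891569,  0.00968301,  0.00340204]), 'gripper_width': 0.0855402605460191}
```

View pics/top0.png

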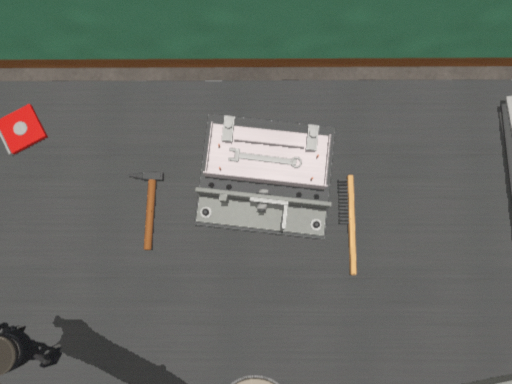

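View pics/scene0.png

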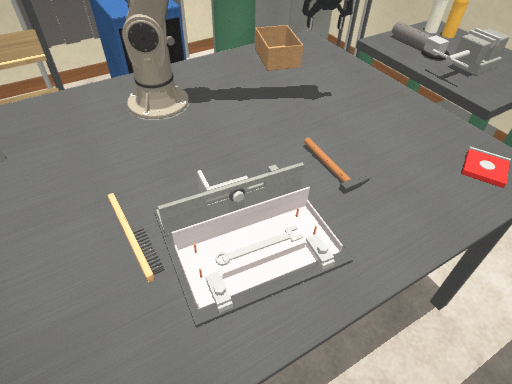

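Top: bracket runs about (196,191) to (330,203), projecting leg near (285,213), end-stop block (223,197), cap screws (206,212) and (317,225). Scene: bolt head at about (238,196). I'll enlarge both for exact pixels.

```bash
python3 - <<'E'
import cv2,numpy as np
a=cv2.imread("pics/top0.png")[182:242,190:340];b=cv2.imread("pics/scene0.png")[158:233,150:310]
A=cv2.resize(a,None,fx=5,fy=5,interpolation=cv2.INTER_CUBIC);B=cv2.resize(b,None,fx=4,fy=4,interpolation=cv2.INTER_CUBIC)
c=np.zeros((600,750,3),np.uint8);c[:300]=A;c[300:,:640]=B
cv2.imwrite("pics/crop1.png",c)
E
```

```text
(no output)
```

View pics/crop1.png

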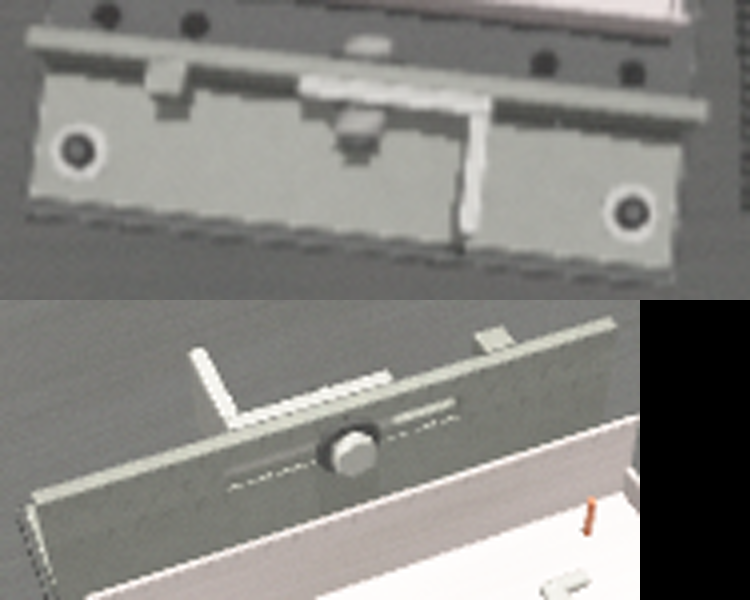

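```bash
cat > h.py <<'E'
import numpy as np
from station import ctrl
from scipy.spatial.transform import Rotation as R
def proj(n,P):
    c=ctrl.calibration(n);p=np.c_[P,np.ones(len(P))]@c["camera_from_world"][:3].T@c["mtx"].T
    return p[:,:2]/p[:,2:]
def j2w(q,P):  # jig (x,y,yaw) -> world
    P=np.atleast_2d(np.array(P,float));return R.from_euler('z',q[2]).apply(P)+[q[0],q[1],0]
E
python3 - <<'E'
from h import *
from scipy.optimize import least_squares
top=[(27,46,0,.18,.11,0),(706,122,0,-.18,.11,0),(30,27,.01,.18,.11,0),(709,102,.01,-.18,.11,0),(147,92,-.018,.115,.112,0),(184,97,-.018,.095,.112,0),(470,233,-.072,0,.112,1),(299,85,-.005,.097,.112,1)]
sc=[(37,203,.01,-.18,.11,0),(617,22,.01,.18,.11,0),(197,50,-.072,0,.112,1),(355,154,.026,.062,.084,1)]
T=np.array(top);S=np.array(sc)
uT=np.c_[190+T[:,0]/5-.4,182+T[:,1]/5-.4];uS=np.c_[150+S[:,0]/4-.4,158+S[:,1]/4-.4]
def f(p,r=False):
    o=[]
    for n,A,u in(("top",T,uT),("scene",S,uS)):
        P=A[:,2:5].copy();P[:,1]+=A[:,5]*p[3];o.append(proj(n,j2w(p[:3],P))-u)
    return np.vstack(o).ravel()
r=least_squares(f,[.6,0,0,-.06]);print(r.x);print(r.fun.reshape(-1,2).round(1))
print("leg",j2w(r.x,[-.045,r.x[3],.096]),"head end",j2w(r.x,[.021,.06,.084]))
s=ctrl.read_state();print(R.from_quat(s['eef_rot'],scalar_first=True).as_matrix().round(3))
E
```

```text
[ 0.58377856 -0.02122256 -0.11160664 -0.0618852 ]
[[-0.1  0.4]
 [ 0.   0.3]
 [-0.2  0.4]
 [-0.2  0.6]
 [-0.6  0.5]
 [-0.5  0.4]
 [-0.4  0.3]
 [-0.3  0.4]
 [-0.4  1.1]
 [ 0.   1.7]
 [-0.4  0.2]
 [ 0.5  2. ]]
leg [[ 0.53216606 -0.07771086  0.096     ]] head end [[0.61133041 0.03606527 0.084     ]]
[[ 0.894 -0.001  0.447]
 [-0.447 -0.002  0.894]
 [ 0.    -1.    -0.002]]
```

```bash
cat >> h.py <<'E'
Q=[.58378,-.02122,-.11161]
def go(P,q=None):  # P in jig frame; tool z along jig y, tool y down; prints units for inch
    q=q or Q;s=ctrl.read_state();M=R.from_quat(s['eef_rot'],scalar_first=True)
    t=j2w(q,P)[0];zj=j2w(q,[0,1,0])[0]-[q[0],q[1],0];y=np.array([0,0,-1.]);G=R.from_matrix(np.c_[np.cross(y,zj),y,zj])
    jig=R.from_euler('z',-q[2]).apply(s['eef_pos']-[q[0],q[1],0])
    print("jig",jig.round(4),"w",round(s['gripper_width'],4),"F",R.from_euler('z',-q[2]).apply(s['wrist_force']).round(1),"t",s['t'])
    print("shift",(M.inv().apply(t-s['eef_pos'])/.04).round(3),"turn",(np.degrees((M.inv()*G).as_rotvec())/8).round(2))
E
python3 -c "
from h import *
go([-.045,-.062,.2])"
python3 -m inch '[12.75,1.0,-9.5,0,-2.5,0,0, 12.75,1.0,-9.5,0,-2.5,0,0, 12.75,1.0,-9.5,0,-2.5,0,130, 12.75,1.0,-9.5,0,-2.5,0,130, 12.75,1.0,-9.5,0,-2.5,0,130]' 30
python3 -c "
from h import *
go([-.045,-.062,.2])"
```

```text
jig [-0.393   0.4717  0.249 ] w 0.0855 F [-0.3  0.5 -0.1] t 0.1
shift [12.769  1.247 -9.521] turn [ 0.02 -2.52 -0.  ]
t: 0.6
eef_pos: [0.357, 0.2704, 0.2341]
eef_rot: [-0.706, 0.706, -0.041, 0.04]
wrist_force: [0.4, 0.8, -0.6]
gripper_width: 0.0439
jig [-0.2578  0.2645  0.2341] w 0.0439 F [ 0.4  0.8 -0.6] t 0.6
shift [ 5.343  0.854 -8.149] turn [ 0.   -0.02 -0.  ]
```

```bash
python3 -m inch '[5.3,0.8,-8.1,0,0,0,130, 5.3,0.8,-8.1,0,0,0,130, 5.3,0.8,-8.1,0,0,0,130, 5.3,0.8,-8.1,0,0,0,130, 5.3,0.8,-8.1,0,0,0,130]'
python3 -c "
from h import *
go([-.045,-.062,.2])"
```

```text
t: 1.1
eef_pos: [0.4686, 0.048, 0.2136]
eef_rot: [0.706, -0.706, 0.04, -0.04]
wrist_force: [2.1, 1.6, -0.0]
gripper_width: 0.0416
jig [-0.1222  0.0559  0.2136] w 0.0416 F [ 1.9  1.8 -0. ] t 1.1
shift [ 1.937  0.34  -2.943] turn [-0.   -0.02 -0.  ]
```

```bash
python3 -m inch '[1.9,0.3,-2.9,0,0,0,135, 1.9,0.3,-2.9,0,0,0,135, 1.9,0.3,-2.9,0,0,0,135, 1.9,0.3,-2.9,0,0,0,135, 1.9,0.3,-2.9,0,0,0,135]'
python3 - <<'E'
from h import *
import cv2
go([-.045,-.062,.096])
cv2.imwrite("pics/w1.png",ctrl.get_image("wrist")[:,:,::-1])
print(proj("wrist",j2w(Q,[[-.045,-.062,.112],[-.072,-.067,.112],[-.072,-.057,.112],[0,-.067,.112],[0,-.18,.11],[0,.095,.112],[.026,0,.084],[.01,0,.11]])).round())
E
```

```text
t: 1.6
eef_pos: [0.5302, -0.0751, 0.2012]
eef_rot: [-0.706, 0.706, -0.042, 0.041]
wrist_force: [0.6, 0.4, -0.5]
gripper_width: 0.0404
jig [-0.0473 -0.0595  0.2012] w 0.0404 F [ 0.6  0.5 -0.5] t 1.6
shift [ 0.063  2.629 -0.062] turn [ 0.   -0.04 -0.01]
[[251. 208.]
 [243. 170.]
 [257. 170.]
 [244. 264.]
 [ 95. 264.]
 [461. 263.]
 [324. 275.]
 [332. 274.]]
```

View pics/w1.png

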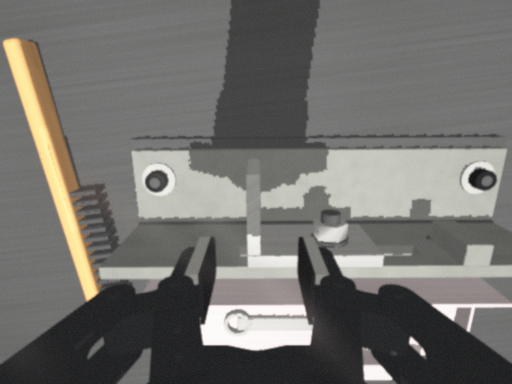

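The wrist view shows the leg at column ~253, rows 160-254, centred between the fingers. The model predicted 251, so it's good to about 1-2 mm. Now I descend and grip the leg.

```bash
python3 -m inch '[0.05,1.2,-0.04,0,0,0,135, 0.05,2.2,-0.04,0,0,0,135, 0.05,2.6,-0.04,0,0,0,135, 0.05,2.6,-0.04,0,0,0,135]' && python3 -m inch '[0,0,0,0,0,0,255,0,0,0,0,0,0,255,0,0,0,0,0,0,255,0,0,0,0,0,0,255,0,0,0,0,0,0,255]' 30
python3 -c "
from h import *
go([-.045,-.002,.096])"
```

```text
t: 2.05
eef_pos: [0.5294, -0.0729, 0.095]
eef_rot: [0.707, -0.705, 0.042, -0.037]
wrist_force: [0.2, 0.4, -0.0]
gripper_width: 0.04
t: 2.55
eef_pos: [0.5336, -0.0765, 0.0998]
eef_rot: [-0.706, 0.706, -0.039, 0.042]
wrist_force: [-1.6, -1.4, 6.7]
gripper_width: 0.0099
jig [-0.0437 -0.0606  0.0998] w 0.0099 F [-1.4 -1.5  6.7] t 2.55
shift [-0.038  0.095  1.464] turn [ 0.   -0.02  0.02]
```

```bash
python3 -m inch '[0,0,0.25,0,0,0,255,0,0,0.5,0,0,0,255,0,0,0.75,0,0,0,255,0,0,1.0,0,0,0,255,0,0,1.2,0,0,0,255]'; python3 -m inch '[0,0,0.05,0,0,0,255,0,0,0.1,0,0,0,255,0,0,0.15,0,0,0,255,0,0,0.15,0,0,0,255]'
python3 -c "
from h import *
go([-.045,-.002,.096])"
```

```text
t: 3.05
eef_pos: [0.5386, -0.0315, 0.0998]
eef_rot: [-0.705, 0.707, -0.04, 0.042]
wrist_force: [-2.9, -7.2, 5.8]
gripper_width: 0.0094
t: 3.45
eef_pos: [0.5393, -0.0252, 0.0998]
eef_rot: [-0.705, 0.707, -0.04, 0.042]
wrist_force: [-2.2, -4.7, 6.6]
gripper_width: 0.0093
jig [-0.0437 -0.0089  0.0998] w 0.0093 F [-1.7 -4.9  6.6] t 3.45
shift [-0.033  0.094  0.172] turn [ 0.02 -0.03  0.02]
```

```bash
python3 -m inch '[0,0,0.06,0,0,0,255,0,0,0.12,0,0,0,255,0,0,0.18,0,0,0,255,0,0,0.18,0,0,0,255]'; python3 -m inch '[0,0,0.05,0,0,0,255,0,0,0.1,0,0,0,255,0,0,0.1,0,0,0,255]'
python3 -c "
from h import *
go([-.045,-.002,.096])"
```

```text
t: 3.85
eef_pos: [0.5401, -0.018, 0.0998]
eef_rot: [-0.705, 0.707, -0.04, 0.042]
wrist_force: [-2.6, -6.2, 6.5]
gripper_width: 0.0094
t: 4.15
eef_pos: [0.5401, -0.018, 0.0998]
eef_rot: [-0.703, 0.709, -0.041, 0.043]
wrist_force: [-2.9, -10.4, 7.0]
gripper_width: 0.0098
jig [-0.0437 -0.0017  0.0998] w 0.0098 F [ -1.7 -10.6   7. ] t 4.15
shift [-0.032  0.094 -0.007] turn [ 0.05 -0.05  0.02]
```

```bash
python3 -m inch '[0,0,0.05,0,0,0,255,0,0,0.1,0,0,0,255,0,0,0.1,0,0,0,255]'
python3 - <<'E'
from h import *
import cv2
go([-.045,-.002,.096])
a=ctrl.get_image("scene")[158:233,150:310,::-1];cv2.imwrite("pics/s2.png",cv2.resize(a,None,fx=5,fy=5,interpolation=cv2.INTER_CUBIC))
E
```

```text
t: 4.45
eef_pos: [0.5401, -0.0179, 0.0998]
eef_rot: [-0.701, 0.71, -0.042, 0.044]
wrist_force: [-3.3, -15.5, 7.6]
gripper_width: 0.0095
jig [-0.0438 -0.0016  0.0998] w 0.0095 F [ -1.6 -15.7   7.6] t 4.45
shift [-0.031  0.095 -0.009] turn [ 0.09 -0.07  0.02]
```

View pics/s2.png

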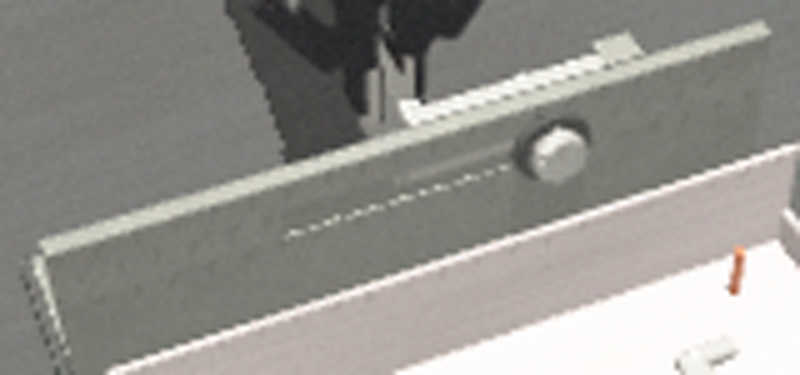

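The scene view shows the stop's end touching the block, with crop pixels around (605,60), and the head at about (555,155). The push force is rising with no motion at the expected place (jig y −1.7 mm). I'll release, rise and go over the gap.

```bash
python3 -m inch '[0,0,-0.1,0,0,0,135,0,0,-0.1,0,0,0,135,0,0,-0.1,0,0,0,135,0,0,-0.1,0,0,0,135]'; python3 -m inch '[0,-1.2,-0.1,0,0,0,135,0,-2.4,-0.1,0,0,0,135,0,-2.6,0,0,0,0,135,0,-2.6,0,0,0,0,135]'
python3 -c "
from h import *
go([.0295,.0605,.19])"
```

```text
t: 4.9
eef_pos: [0.5399, -0.0096, 0.0978]
eef_rot: [0.706, -0.706, 0.04, -0.04]
wrist_force: [1.0, -0.2, 0.2]
gripper_width: 0.0402
t: 5.3
eef_pos: [0.5416, -0.0096, 0.2041]
eef_rot: [0.707, -0.705, 0.038, -0.042]
wrist_force: [-0.2, -0.3, -1.0]
gripper_width: 0.0406
jig [-0.0432  0.0068  0.2041] w 0.0406 F [-0.1 -0.3 -1. ] t 5.3
shift [1.815 0.365 1.343] turn [-0.02 -0.01  0.04]
```

```bash
python3 -m inch '[0.9,0.3,0.6,0,0,0,135,1.8,0.3,1.3,0,0,0,135,1.8,0.3,1.3,0,0,0,135,1.8,0.3,1.3,0,0,0,135,1.8,0.3,1.3,0,0,0,135]'
python3 - <<'E'
from h import *
import cv2
go([.0295,.0605,.084])
im=ctrl.get_image("wrist")
cv2.imwrite("pics/w2.png",im[:,:,::-1])
P=[[0,.0,.11],[.01,0,.11],[.056,.03,.08],[.059,.03,.08],[.026,.048,.084],[.026,.072,.084],[-.072,-.002,.112],[-.018,.095,.112],[0,.095,.112]]
print(proj("wrist",j2w(Q,P)).round(1))
E
```

```text
t: 5.8
eef_pos: [0.616, 0.0314, 0.1884]
eef_rot: [-0.706, 0.706, -0.042, 0.04]
wrist_force: [0.7, 0.3, -1.1]
gripper_width: 0.0402
jig [0.0261 0.0559 0.1884] w 0.0402 F [ 0.7  0.3 -1.1] t 5.8
shift [0.092 2.611 0.119] turn [ 0.01 -0.03 -0.02]
[[171.4 171.4]
 [172.6 186.2]
 [224.7 231.9]
 [224.9 235.4]
 [246.8 197.1]
 [278.6 197. ]
 [156.8  51. ]
 [319.2 143.2]
 [317.8 171.2]]
```

View pics/w2.png

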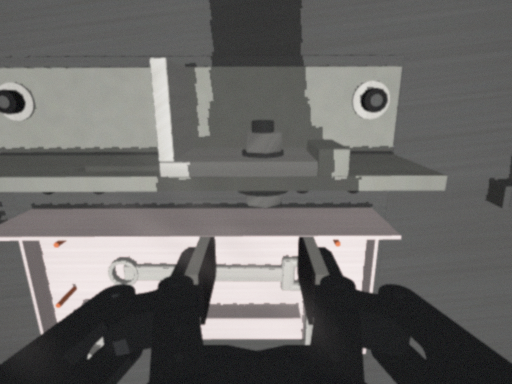

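```bash
python3 -m inch '[0.12,0.5,0.12,0,0,0,135,0.12,0.5,0.12,0,0,0,135,0.12,0.5,0.12,0,0,0,135,0.12,0.5,0.12,0,0,0,135]'
python3 - <<'E'
from h import *
import cv2
go([.033,.0605,.105])
c=proj("wrist",j2w(Q,[[0,.0,.11],[.01,0,.11],[.056,0,.08],[.059,0,.08]])).round(1);im=ctrl.get_image("wrist")
print(c);g=im.mean(2)
for u in (110,130,360):print(u,[int(x) for x in g[140:270,u-2:u+3].mean(1)])
E
```

```text
t: 6.25
eef_pos: [0.6227, 0.0358, 0.171]
eef_rot: [-0.706, 0.706, -0.04, 0.041]
wrist_force: [0.6, 0.0, 1.0]
gripper_width: 0.0402
jig [0.0323 0.061  0.171 ] w 0.0402 F [0.6 0.1 1. ] t 6.25
shift [ 0.016  1.651 -0.011] turn [-0.   -0.03  0.01]
[[153.4 168. ]
 [155.  184.3]
 [173.6 234.2]
 [173.9 238. ]]
110 [160, 155, 138, 107, 93, 90, 84, 69, 58, 58, 68, 76, 80, 79, 81, 81, 81, 80, 80, 80, 80, 83, 88, 91, 91, 92, 90, 84, 80, 80, 80, 84, 105, 137, 161, 167, 166, 167, 167, 167, 167, 167, 166, 166, 166, 166, 165, 164, 157, 137, 110, 101, 102, 100, 101, 102, 99, 102, 102, 103, 105, 103, 99, 90, 76, 71, 74, 89, 108, 118, 119, 120, 119, 119, 119, 121, 118, 118, 119, 118, 118, 117, 117, 119, 117, 117, 117, 117, 117, 116, 115, 117, 117, 116, 116, 116, 119, 141, 191, 226, 232, 232, 232, 232, 230, 229, 230, 228, 229, 232, 233, 234, 233, 231, 229, 230, 231, 228, 206, 142, 104, 103, 125, 165, 193, 201, 205, 201, 194, 199]
130 [157, 154, 138, 108, 95, 92, 87, 74, 65, 68, 73, 81, 83, 84, 82, 81, 81, 82, 82, 80, 82, 85, 89, 92, 93, 93, 89, 85, 81, 80, 80, 86, 104, 138, 161, 168, 168, 168, 168, 167
[... 347 characters left out ...]
 235, 233, 229, 230, 231, 233, 232, 232, 233, 232, 231, 230, 226, 202, 142, 113, 131, 164]
360 [154, 133, 104, 91, 90, 83, 70, 57, 59, 68, 75, 76, 76, 77, 78, 79, 77, 78, 77, 77, 79, 78, 79, 79, 78, 80, 78, 78, 77, 79, 83, 103, 138, 163, 167, 167, 167, 167, 167, 167, 168, 165, 150, 120, 103, 97, 92, 89, 86, 88, 95, 99, 100, 99, 99, 100, 98, 100, 100, 100, 98, 87, 65, 57, 57, 61, 79, 104, 116, 118, 119, 118, 118, 118, 121, 121, 119, 119, 118, 119, 121, 120, 119, 118, 118, 119, 118, 120, 117, 116, 117, 118, 117, 115, 116, 122, 151, 203, 232, 237, 235, 234, 233, 232, 232, 232, 231, 232, 233, 234, 235, 236, 233, 231, 233, 233, 232, 232, 232, 233, 234, 233, 232, 231, 231, 233, 236, 237, 236, 234]
```

```bash
python3 -m inch '[0.05,0.8,0,0,0,0,135,0.05,1.5,0,0,0,0,135,0.05,1.75,0,0,0,0,135,0.05,1.75,0,0,0,0,135]'; python3 -m inch '[-0.06,0,0,0,0,0,135,-0.12,0,0,0,0,0,135,-0.17,0,0,0,0,0,135,-0.17,0,0,0,0,0,135]'
python3 -c "
from h import *
go([.033,.0605,.1])"
```

```text
t: 6.7
eef_pos: [0.6235, 0.0361, 0.0988]
eef_rot: [-0.706, 0.706, -0.042, 0.039]
wrist_force: [0.4, 0.2, 0.2]
gripper_width: 0.0402
t: 7.1
eef_pos: [0.619, 0.037, 0.1015]
eef_rot: [0.706, -0.706, 0.039, -0.042]
wrist_force: [0.4, -1.4, 0.9]
gripper_width: 0.04
jig [0.0285 0.0618 0.1015] w 0.04 F [ 0.6 -1.4  0.9] t 7.1
shift [ 0.112  0.037 -0.031] turn [-0.   -0.02  0.02]
```

```bash
python3 -m inch '[-0.05,0,0,0,0,0,135,-0.1,0,0,0,0,0,135,-0.1,0,0,0,0,0,135]'; python3 -m inch '[-0.05,0,0,0,0,0,135,-0.05,0,0,0,0,0,135]';python3 -m inch '[-0.05,0,0,0,0,0,135,-0.05,0,0,0,0,0,135]'
python3 -c "
from h import *
go([.033,.0605,.1])"
```

```text
t: 7.4
eef_pos: [0.6178, 0.0371, 0.1017]
eef_rot: [-0.706, 0.706, -0.037, 0.044]
wrist_force: [6.3, 0.1, -0.8]
gripper_width: 0.0403
t: 7.6
eef_pos: [0.6172, 0.0371, 0.102]
eef_rot: [-0.706, 0.706, -0.036, 0.045]
wrist_force: [9.1, -1.6, -1.8]
gripper_width: 0.0405
t: 7.8
eef_pos: [0.6168, 0.0372, 0.1025]
eef_rot: [-0.706, 0.706, -0.035, 0.046]
wrist_force: [11.9, -1.3, -2.8]
gripper_width: 0.0403
jig [0.0263 0.0617 0.1025] w 0.0403 F [11.9 -0.  -2.8] t 7.8
shift [ 0.167  0.064 -0.03 ] turn [-0.   -0.02  0.12]
```

```bash
python3 -c "
from h import *
print(ctrl.read_state()['wrist_torque'])"
python3 -m inch '[0.2,0,0,0,0,0,100,0.2,0,0,0,0,0,100,0.2,0,0,0,0,0,100]'; python3 -m inch '[-0.1,0,0,0,0,0,100,-0.2,0,0,0,0,0,100,-0.2,0,0,0,0,0,100]'; python3 -c "
from h import *
go([.033,.0605,.1])
print(ctrl.read_state()['wrist_torque'])"
```

```text
[-0.16594876 -2.54342292  0.23866604]
t: 8.1
eef_pos: [0.6166, 0.0369, 0.0992]
eef_rot: [-0.706, 0.706, -0.042, 0.039]
wrist_force: [0.8, -0.1, 0.3]
gripper_width: 0.0522
t: 8.4
eef_pos: [0.6132, 0.0376, 0.1005]
eef_rot: [-0.706, 0.706, -0.037, 0.043]
wrist_force: [8.9, -1.9, -5.0]
gripper_width: 0.0519
jig [0.0226 0.0618 0.1005] w 0.0519 F [ 9.  -0.9 -5. ] t 8.4
shift [ 0.259  0.014 -0.031] turn [-0.   -0.02  0.06]
[ 0.01511743 -1.86354939  0.25566361]
```

```bash
python3 -m inch '[0.22,0,-0.03,0,0,0,120,0.22,0,-0.03,0,0,0,120,0.22,0,-0.03,0,0,0,120,0.22,0,-0.03,0,0,0,120]'; python3 -c "
from h import *
go([.031,.0605,.083])"
```

```text
t: 8.8
eef_pos: [0.6178, 0.0359, 0.0997]
eef_rot: [0.706, -0.706, 0.041, -0.04]
wrist_force: [0.1, -0.3, 0.8]
gripper_width: 0.0453
jig [0.0274 0.0605 0.0997] w 0.0453 F [ 0.2 -0.3  0.8] t 8.8
shift [ 0.091  0.416 -0.001] turn [-0.   -0.02 -0.01]
```

```bash
python3 -m inch '[0.09,0,0,0,0,0,120,0.09,0.2,0,0,0,0,120,0.09,0.42,0,0,0,0,120,0.09,0.42,0,0,0,0,120,0.09,0.42,0,0,0,0,120]'; python3 - <<'E'
from h import *
import cv2
go([.031,.0605,.083]);print(ctrl.read_state()['wrist_torque'])
cv2.imwrite("pics/w3.png",ctrl.get_image("wrist")[:,:,::-1])
E
```

```text
t: 9.3
eef_pos: [0.6215, 0.0353, 0.0824]
eef_rot: [-0.706, 0.706, -0.041, 0.04]
wrist_force: [-0.3, -0.2, -0.3]
gripper_width: 0.0448
jig [0.0312 0.0604 0.0824] w 0.0448 F [-0.3 -0.2 -0.3] t 9.3
shift [-0.006 -0.016  0.003] turn [ 0.   -0.02 -0.01]
[ 0.00280428  0.04946997 -0.00440229]
```

View pics/w3.png

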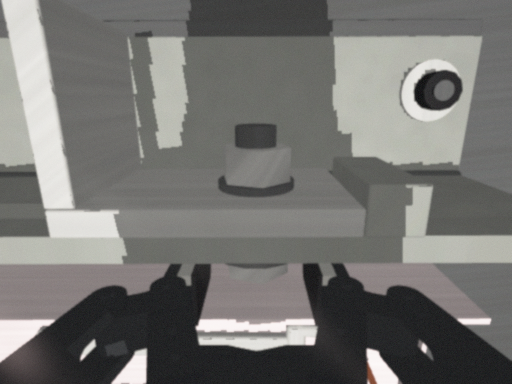

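The view shows the head at columns 230-288 centred between the pads (inner edges ~200 and ~310), with the stop touching the block at ~(365,210). Forces are near zero. I'm closing now.

```bash
python3 -m inch '[0,0,0.02,0,0,0,160,0,0,0.02,0,0,0,180,0,0,0.02,0,0,0,200,0,0,0.02,0,0,0,255,0,0,0.02,0,0,0,255]' 40;  python3 -c "
from h import *
go([.031,.0605,.083]);print(ctrl.read_state()['wrist_torque'])"
```

```text
t: 9.85
eef_pos: [0.6224, 0.0351, 0.0837]
eef_rot: [-0.706, 0.706, -0.041, 0.041]
wrist_force: [-1.0, -2.5, 3.3]
gripper_width: 0.0231
jig [0.0321 0.0603 0.0837] w 0.0231 F [-0.8 -2.6  3.3] t 9.85
shift [-0.028  0.018  0.005] turn [ 0.01 -0.03  0.  ]
[-0.5271991   0.24098777  0.04775409]
```

```bash
python3 -m inch '[0,0,0.02,0,0,0,255,0,0,0.05,0,0,0,255,0,0,0.05,0,0,0,255,0,0,0.05,0,0,0,255,0,0,0.05,0,0,0,255]' 80;  python3 - <<'E'
from h import *
import cv2
go([.031,.0605,.083]);print(ctrl.read_state()['wrist_torque'])
w=ctrl.get_image("wrist")[100:384,60:460,::-1];s=ctrl.get_image("scene")[150:225,190:300,::-1]
c=np.zeros((568,800,3),np.uint8);c[:284,:400]=w;c[:284,400:]=cv2.resize(s,(400,284),interpolation=cv2.INTER_CUBIC)
t=ctrl.get_image("top")[100:270,120:370,::-1];c[284:,:400]=cv2.resize(t,(400,284),interpolation=cv2.INTER_CUBIC)
cv2.imwrite("pics/f.png",c)
E
```

```text
t: 10.35
eef_pos: [0.6225, 0.0353, 0.0839]
eef_rot: [-0.705, 0.707, -0.041, 0.041]
wrist_force: [-1.1, -5.1, 5.0]
gripper_width: 0.022
jig [0.0321 0.0604 0.0839] w 0.022 F [-0.5 -5.2  5. ] t 10.35
shift [-0.029  0.022  0.001] turn [ 0.02 -0.03  0.  ]
[-1.05577675  0.5310858   0.08578129]
```

View pics/f.png

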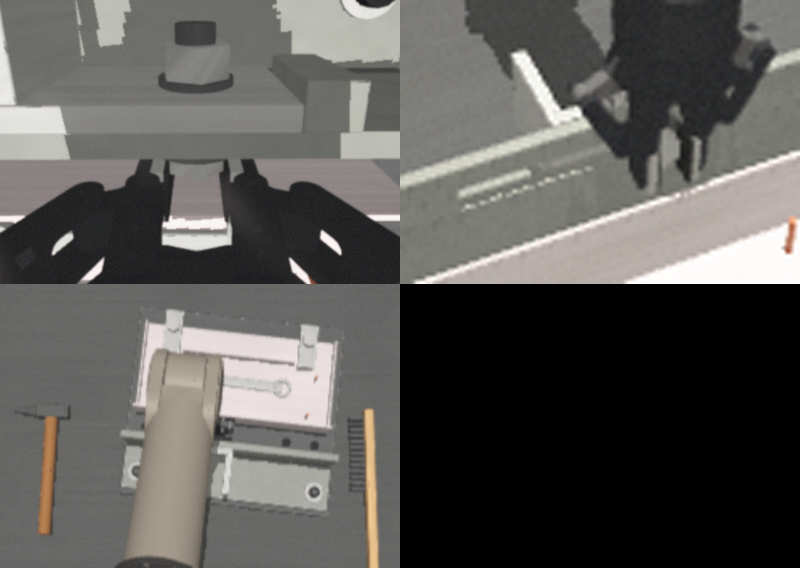

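The width reads 22.0 mm at 80 N and 23.1 mm at 40 N, against 24 mm across the flats. The pads are toeing in because they overlap only about 6 mm of the head. I'll ease off, move 2 mm closer to the washer and regrip.

```bash
python3 -m inch '[0,0,-0.04,0,0,0,170,0,0,-0.04,0,0,0,160,0,0,-0.04,0,0,0,160,-0.04,0,-0.03,0,0,0,160,-0.04,0,-0.03,0,0,0,160]' 60;  python3 -c "
from h import *
go([.0297,.0605,.083]);print(ctrl.read_state()['wrist_torque'])"
```

```text
t: 11.0
eef_pos: [0.6205, 0.0381, 0.083]
eef_rot: [0.706, -0.706, 0.04, -0.04]
wrist_force: [-0.4, -0.8, -0.1]
gripper_width: 0.0319
jig [0.0299 0.063  0.083 ] w 0.0319 F [-0.3 -0.9 -0.1] t 11.0
shift [-0.004 -0.001 -0.063] turn [-0.01 -0.01 -0.  ]
[ 0.02072216 -0.05650854 -0.00684068]
```

```bash
python3 -m inch '[-0.01,0,-0.04,0,0,0,160,-0.01,0,-0.04,0,0,0,190,-0.01,0,-0.04,0,0,0,220,-0.01,0,-0.04,0,0,0,255,-0.01,0,-0.04,0,0,0,255]' 60;python3 -m inch '[0,0,0.02,0,0,0,255,0,0,0.04,0,0,0,255,0,0,0.04,0,0,0,255,0,0,0.04,0,0,0,255,0,0,0.04,0,0,0,255]';  python3 -c "
from h import *
go([.0297,.0605,.083]);print(ctrl.read_state()['wrist_torque'])"
```

```text
t: 11.5
eef_pos: [0.6201, 0.0354, 0.0834]
eef_rot: [0.706, -0.706, 0.041, -0.04]
wrist_force: [-0.8, -0.0, 3.3]
gripper_width: 0.023
t: 12.0
eef_pos: [0.6201, 0.0355, 0.0834]
eef_rot: [-0.705, 0.707, -0.041, 0.041]
wrist_force: [-2.5, -4.0, 4.5]
gripper_width: 0.0233
jig [0.0298 0.0604 0.0834] w 0.0233 F [-2.  -4.3  4.5] t 12.0
shift [-0.001  0.009  0.001] turn [ 0.01 -0.03 -0.  ]
[-0.81866352  0.68635042  0.12058304]
```

```bash
python3 -m inch '[0,0,0.02,0,0,0,255,0,0,0.02,0,0,0,255,0,0,0.02,0,0,0,255,0,0,0.02,0,0,0,255,0,0,0.02,0,0,0,255]';  python3 - <<'E'
from h import *
import cv2
go([.0297,.0605,.083])
cv2.imwrite("pics/f2.png",ctrl.get_image("wrist")[:,:,::-1])
E
```

```text
t: 12.5
eef_pos: [0.6201, 0.0355, 0.0833]
eef_rot: [-0.705, 0.707, -0.041, 0.041]
wrist_force: [-2.8, -5.5, 5.3]
gripper_width: 0.0229
jig [0.0298 0.0604 0.0833] w 0.0229 F [-2.2 -5.8  5.3] t 12.5
shift [-0.001  0.008  0.002] turn [ 0.02 -0.03 -0.  ]
```

View pics/f2.png

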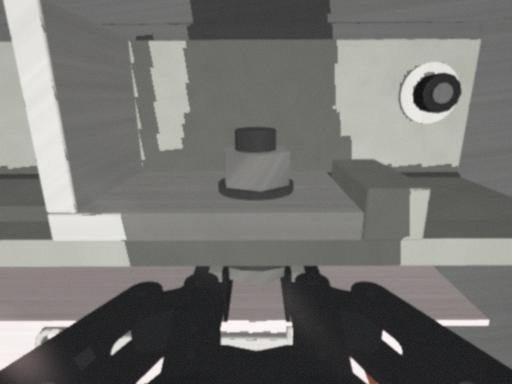

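The pads are on both sides of the head (columns ~227 and ~288), the stop is flush with the block at ~(365,212), and the reading is steady. Handing in.

```bash
python3 -c "
from station import ctrl
print(ctrl.close_job())"
```

```text
the job is handed in; nothing more can be done
None
```

I slid the stop by its leg about 59 mm until it met the end-stop block. The gripper then reached into the gap from above and closed on two flats of the bolt head. I handed in at about 12.5 s, holding at 60 N with a light push of about 6 N towards the block.

**Stop position:** It stopped moving at jig y −1.7 mm (expected −2), and the force rose to about 15 N with no further motion. The last wrist picture still shows it flush with the block.

**Bracket position:** The camera views disagreed by about 2.7 mm on the bracket's position across the gap. I settled it by touching the washer and the bracket's rear face at up to about 12 N. The panel's edge was never felt.

**Regrip:** The first grip, at 80 N, overlapped only about 6 mm of the head and the pads toed in (22.0 mm opening). I let go, moved 2 mm nearer the washer and regripped.

**Final grip:** The opening wandered between 22.9 and 23.3 mm, about 1 mm under the nominal 24 mm. The gripper also read up to about 0.6 mm low on the leg, which is thinner. I could not measure the bolt's angle directly. That the jaws sit square on two flats is inferred from the opening and the picture.

**Loose tools:** The picture taken during the first grip showed the hammer and brush in place. The arm partly covered the spanner in that view, but nothing came near it.

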